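Open the key box with half its code lost

ROBOT

A 6-joint arm with a two-finger parallel gripper is mounted at the origin on a cart in front of the work surface, level with it; the furniture and walls round the work are solid. World frame = base frame: x ahead of the robot, y to its left, z up, the work surface at z = 0. Lengths are in m, angles in rad, forces in N, time in s.
With the tool pointing down it reaches from about 0.3 to 0.875 m from the base axis. Payload 6.4 kg.
Tool frame: the origin (TCP) lies on the centre line of the jaws, within the pads' length; the fingertips stand 25 mm ahead of it and the grasp point (between the pads) lies 6 mm ahead of it (ctrl.tip_reach is the distance from the TCP to the fingertips, in m); z points along the fingers, y is the line along which they close (so a half turn about z gives the same grasp; the last joint's range is limited). The gripper opens to 85 mm and grips with 20 to 120 N. Pads are 22 mm wide; open, the fingers measure 114 mm over their backs; the gripper's body (76 mm by 85 mm) begins 54 mm behind the grasp point. The pads swing forward as they close: fully open they stand 13 mm farther back than shut.
Start: joints at [0.993, 0.181, 1.607, -0, 1.354, -0.206], TCP at [0.209, 0.536, 0.256] pointing down, gripper open.
Joint ranges: [-2.99, 2.99], [-0.89, 2.07], [0.3, 2.58], [-1.14, 4.28], [0, 2.63], [-3.12, 3.12]. Speed limits (rad/s): [2.57, 2.57, 3.01, 3.14, 3.14, 3.14].

INTERFACE

Orientations are given as a unit quaternion [w, x, y, z].
In Python, from bench import ctrl gives the robot as it stands.
- The arm moves only by the tool servo_tool, never from a script. Its argument "motion" is a list that holds one entry, the list of rows, each a list of 5 numbers: the shift along the tool's x, y, z in cm, then the turn about the tool's z in degrees, then the closure, from -1 (fully open) to 1 (shut). In form: [[[dx, dy, dz, twist, claw], ...]]. A call has 1 to 5 rows; each row is the pose to reach, as a shift and turn from the pose commanded when the call began, along the tool's axes at that moment; what a row does not reach only later rows make up. A row lasts 1/10 s, in which the tool goes at most 50 mm and 8.59 degrees, less where a joint would pass 70% of its speed; a pose out of reach is approached as far as the arm can. A call with a gripper value outside its range is refused whole. The fingers move at their own pace and stop on an object; the grip force is fixed at half the most. Time passes only in rows, so rows that repeat a pose let the fingers close. It gives the time, the measured TCP pose, the force, the opening and the grip force at its end, in the units of the state.
- ctrl.get_obs(): the state, without advancing time (a new reading comes with each control period).
- ctrl.camera(name): name is "scene" or "top"; returns a dict with "pixels" (384x512x3 uint8, red, green, blue), "depth" (384x512 float32, m along the optical axis (not along the pixel's ray), 0 where there is no reading), "fx", "fy", "cx", "cy" (pixels), "k1" (the pictures are not rectified: a ray, as slopes to the right and down, at radius r is drawn at 1 + k1 r^2 times it, then the intrinsics apply), "R" (3x3) and "t" (3): a world point X has camera coordinates R X + t. Camera axes: x right, y down, z forward; pixel columns grow to the right and rows downward; lengths in m; the calibration is good to about 2 mm. A picture is of the moment at which its call begins.
- ctrl.hand_in(): hands the job in; it is judged then, once.
The state is a dict: "time_s": time; "q": joint angles; "dq": joint speeds; "joint_efforts": joint torques, N m; "eef_pos": TCP position; "eef_rot": TCP orientation; "wrist_force": force on the tool from outside, world axes, zero at the start; "torque": the same for the moment, N m; "opening": opening from 0.0 (shut) to 1.0 (fully open); "grasp_force": force on a finger pad.
Only numpy, scipy, OpenCV 4.12 (cv2) and the standard library are available. Lean on these libraries where they do the work, as an engineer would, in place of code of your own. Each camera call takes 0.05 s, during which the arm holds its last target. There are 200 camera calls.

TASK

Open the locked key box: push the left dial's peg round to the four-pip mark and leave it there, then turn the right dial, whose number is lost, slowly until you feel it catch. Do not force it; then slide the lid towards the robot until it is wide open, close to its end stop, and leave the things around the box where they are.

Things in the scene. Friction and masses are not known exactly. Their poses are not given: they have to be found in the camera images.
- key_box: White key box, 190 (x) x 214 (y) x 60 mm high, fixed. Origin: centre of its underside; x points away from the robot, y left. Far half (x over -5 mm): lock with two dials on its deck (z 61 mm). Near half: compartment with keys under a flat sliding lid. Dial marks are groups of raised pips, clockwise from above: 6 at 12 o'clock (box +x), 1 at 2, 2 at 4, 3 at 6, 4 at 8, 5 at 10 o'clock.
- left_dial_axis (a point): Centre of the left dial's face (box x 45, y 53, z 69 mm). Each dial: flat steel disc 71 mm across with one upright black peg, 12 mm across, 26 mm tall, 26 mm from the centre, both crank and pointer. Marks 41 mm from the centre. Within about 0.2 rad of four the left dial is right; while it is wrong the right dial never catches.
- right_dial_axis (a point): Centre of the right dial's face (box x 45, y -53, z 69 mm), same form. With the left dial at four, when this one is turned slowly (under 1.5 rad/s) to its number, a spring pops the lid 6 to 8 mm towards the robot and this dial stops dead (within 0.4 rad of further turning): the catch. Then both dials are held and the lid can be slid.
- left_dial (a joint): Left dial angle (rad), growing clockwise from above; 0: peg at six pips (12 o'clock, box +x); one mark every 1.047 rad; four is 4.19 or -2.09. Turns many rounds both ways, stays where left; takes about 1.2 N at the peg.
- right_dial (a joint): The same for the right dial. Starts within 0.9 rad of 0; its number, different every time and not always on a mark, lies 0.9 to 5.4 rad clockwise of the start. Takes 1 to 3 N at the peg until it catches, then stops hard.
- lid (a joint): Travel of the sliding lid towards the robot along the box's -x (m): 0 shut, 0.006 to 0.008 popped after the catch, 0.06 at its end stop. Needs 1 to 2 N to slide once free; stays where it is left.
- left_dial_peg (a point): Centre of the top of the left dial's peg.
- right_dial_peg (a point): Centre of the top of the right dial's peg.
- left_four (a point): Where the top of the left dial's peg is when the dial is at four (26 mm from the dial's centre, 8 o'clock).
- lid_ridge (a point): Top middle of the lid's finger ridge: a bar 8 mm thick (x), 70 mm long (y), 17 mm tall above the lid. In the box: lid's top at z 59 mm, ridge top at 76 mm; shut, it is at x -32, y 0. The dial deck begins 23 mm behind the ridge, 2 mm above the lid; push the ridge's far face.
- food_tin: Bystander: blue-grey food tin, 75 mm wide, 110 mm tall. Origin: centre of its underside.
- mug_tea: Bystander: small striped mug, 73 x 100 mm over the handle, 66 mm tall. Origin: centre of its underside.
- spice_1: Bystander: spice jar, 45 mm wide, 106 mm tall. Origin: centre of its underside.
- mill_2: Bystander: turned pale wooden mill, 53 mm wide, 111 mm tall. Origin: centre of its underside.
- tumbler: Bystander: clear tumbler, 81 mm wide, 92 mm tall. Origin: centre of its underside.
- garlic_1: Bystander: garlic bulb, 41 mm wide, 53 mm tall, close to the left side of the box. Origin: centre of its underside.
- match_box: Bystander: match box lying flat, 36 x 53 x 15 mm, close to the right side of the box. Origin: centre of its underside.

How it is judged:
On the way, in this order (a step that is already met when the one before it is completed fails the run):
1. the left dial points to four (peg within 6 mm) (horizontal distance between left_dial_peg and left_four below 0.006 m), for 0.2 s.
2. the right dial has caught: the lid has popped (over 3 mm) (value of joint lid above 0.003 m), for 0.2 s.
At the end, for the whole second after the job is handed in: The lid is open by more than 45 of its 60 mm and at rest (value of joint lid above 0.045 m and velocity of joint lid between -0.01 and 0.01 m/s); the robot touches nothing.
It fails at once if a dial, the lid or the box is forced (over 40 N from the robot) (contact force between any of the fingers, the arm and key_box above 40 N).
It fails at once if a thing around the box is moved by more than 20 mm (distance of any of food_tin, mug_tea, spice_1, mill_2, tumbler, garlic_1, match_box from where it was at the start of the episode above 0.02 m).
It also fails if it takes over 72 s, if anything falls off the work surface, if the arm or the gripper's body presses on something with over 40 N, if the wrist force passes 120 N, or if a joint passes its speed limit or range.

## Working session

There is one attempt and no reset: what is moved stays moved. The work goes in short steps, Python scripts to look and compute and a tool call to move; the robot and the scene stay as the last step left them, time stands still between calls to the robot, and variables do not carry over. Pictures are saved under pics/ and viewed, at most 10 in all, crops included, and the job is handed in when it is done.

Besides the shell and the picture viewer there is one more tool, called after "Request:" as name(argument=value, ...) on one line, values as JSON. servo_tool: Moves the arm, as the interface text tells. Its arguments: {"type":"object","properties":{"motion":{"type":"array"}},"required":["motion"]}

```bash
mkdir -p pics; ls
python3 - <<'E'
from bench import ctrl
import cv2,pickle
o=ctrl.get_obs();print(o['time_s'],o['eef_pos'],o['eef_rot'],o['wrist_force'],o['opening'],ctrl.tip_reach)
for n in('top','scene'):
    c=ctrl.camera(n);pickle.dump(c,open(n+'.pkl','wb'));cv2.imwrite(f'pics/{n}0.png',c['pixels'][:,:,::-1]);print(n,c['fx'],c['k1'],c['R'],c['t'])
E
```

```text
pics
0.0 [0.2086033  0.53527537 0.25540843] [-3.35740280e-04  1.84840243e-01  9.82768202e-01 -7.95129675e-04] [-0.80224215 -0.74452957  0.33486523] 0.9957041170884509 0.025
top 397.33811077500724 -0.05438417838225931 [[ 0.00403758 -0.99993176 -0.01096231]
 [-0.99949317 -0.00368916 -0.03161964]
 [ 0.03157704  0.01108442 -0.99943986]] [0.05538199 0.47773966 0.95633841]
scene 385.1169571093124 -0.06231921090666053 [[ 7.61021837e-01 -6.48726199e-01 -2.85236152e-04]
 [-4.31647405e-01 -5.06037998e-01 -7.46730247e-01]
 [ 4.84279135e-01  5.68401146e-01 -6.65126948e-01]] [-0.3229436   0.28949369  0.75960226]
```

View pics/top0.png

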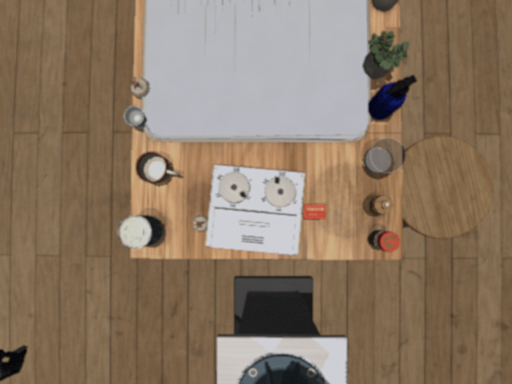

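View pics/scene0.png

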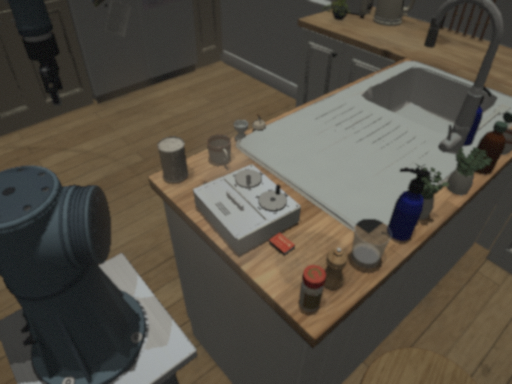

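```bash
cat > h.py <<'E'
import numpy as np,cv2
from bench import ctrl
def rays(c,uv):
    K=np.array([[c['fx'],0,c['cx']],[0,c['fy'],c['cy']],[0,0,1]])
    n=cv2.undistortPoints(np.float64(uv).reshape(-1,1,2),K,np.array([c['k1'],0,0,0,0.]))[:,0]
    d=np.c_[n,np.ones(len(n))]@c['R']; return -c['R'].T@c['t'],d
def plane(c,uv,z):
    o,d=rays(c,uv); return o+d*((z-o[2])/d[:,2])[:,None]
def cloud(c):
    v,u=np.mgrid[:384,:512]; o,d=rays(c,np.c_[u.ravel(),v.ravel()])
    return (o+d*c['depth'].reshape(-1,1)).reshape(384,512,3)
def proj(c,P):
    K=np.array([[c['fx'],0,c['cx']],[0,c['fy'],c['cy']],[0,0,1]])
    return cv2.projectPoints(np.float64(P).reshape(-1,1,3),cv2.Rodrigues(c['R'])[0],c['t'],K,np.array([c['k1'],0,0,0,0.]))[0][:,0]
E
python3 - <<'E'
from h import *
import pickle
c=pickle.load(open('top.pkl','rb'));P=cloud(c);s=pickle.load(open('scene.pkl','rb'))
roi=np.zeros((384,512),bool);roi[150:262,190:330]=1
z=P[...,2];print(np.histogram(z[roi],bins=np.arange(-.02,.12,.01)))
m=(roi&(z>.045)&(z<.12)).astype(np.uint8)
n,l,st,_=cv2.connectedComponentsWithStats(m);k=1+np.argmax(st[1:,4]);m=(l==k).astype(np.uint8)
ct=max(cv2.findContours(m,0,1)[0],key=cv2.contourArea)[:,0]
W=plane(c,ct,.06);r=cv2.minAreaRect(np.float32(W[:,:2]*1000));print(r)
hsv=cv2.cvtColor(c['pixels'],cv2.COLOR_RGB2HSV)
for (u0,v0) in((234,187),(281,192)):
    sub=np.zeros_like(m);cv2.circle(sub,(u0,v0),19,1,-1)
    d=(sub>0)&(hsv[...,2]<70); v,u=np.nonzero(d);print('dark',len(u),u.mean(),v.mean(),plane(c,[[u.mean(),v.mean()]],.085),z[d].max())
for n_,cc,b in(('top',c,(195,155,325,265)),('scene',s,(180,150,310,270))):
    x0,y0,x1,y1=b;im=cv2.resize(cc['pixels'][y0:y1,x0:x1,::-1],None,fx=3,fy=3,interpolation=cv2.INTER_CUBIC);cv2.imwrite(f'/tmp/{n_}.png',im)
a=cv2.imread('/tmp/top.png');b=cv2.imread('/tmp/scene.png');h=max(a.shape[0],b.shape[0])
a=cv2.copyMakeBorder(a,0,h-a.shape[0],0,0,0);b=cv2.copyMakeBorder(b,0,h-b.shape[0],0,0,0);cv2.imwrite('pics/crop1.png',np.hstack([a,b]))
E
```

```text
(array([   0, 3522, 3580,  398,  113,   16,   27, 3037, 4016,  519,    6,
         42,    0]), array([-0.02, -0.01,  0.  ,  0.01,  0.02,  0.03,  0.04,  0.05,  0.06,
        0.07,  0.08,  0.09,  0.1 ,  0.11]))
((460.0776062011719, 64.75047302246094), (213.6262664794922, 191.1757049560547), 84.82745361328125)
dark 10 242.5 194.2 [[0.49330753 0.09341556 0.085     ]] 0.09739918241540957
dark 10 276.7 179.7 [[0.52603435 0.01708603 0.085     ]] 0.096025328861428
```

View pics/crop1.png

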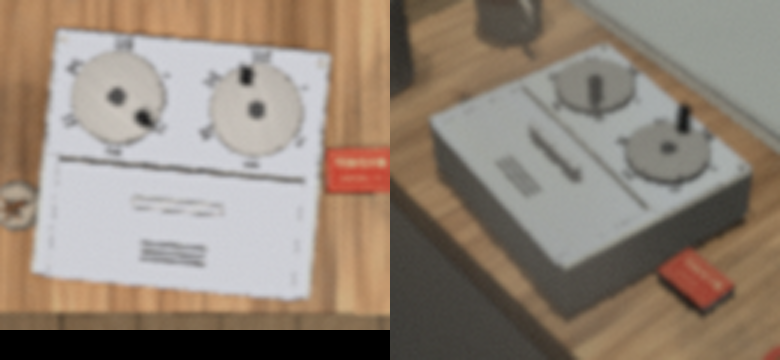

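The top view shows the box at columns 207-305, rows 165-255. The left dial is near (234,187) with its peg at (242,194), about two pips. The right dial is near (281,192) with its peg at (277,180), near six. The garlic at (200,223) and the match box at (314,211) flank the box. The box fit of 213.6 x 191 mm matches its stated size.

```bash
cat >> h.py <<'E'
yaw=np.radians(84.83-90);B=np.array([.4601,.0648])
Rb=np.array([[np.cos(yaw),-np.sin(yaw)],[np.sin(yaw),np.cos(yaw)]])
def box(x,y): return B+Rb@np.array([x,y])/1000
def peg(side,deg):
    t=np.radians(deg);return box(45+26*np.cos(t),side*53-26*np.sin(t))
def tang(deg): return -deg-90+np.degrees(yaw)   # world angle of clockwise motion
def rel(p0,a0,p1,a1):  # tool-frame row from pose (xyz m, tool-x angle deg) to another
    a=np.radians(a0);d=(np.array(p1)-p0)*100
    X=np.array([np.cos(a),np.sin(a)]);Y=np.array([np.sin(a),-np.cos(a)])
    return np.round([X@d[:2],Y@d[:2],-d[2],(a0-a1)],2)
def cur():
    from scipy.spatial.transform import Rotation as R
    o=ctrl.get_obs();m=R.from_quat(np.roll(o['eef_rot'],-1)).as_matrix()
    return o,np.array(o['eef_pos']),np.degrees(np.arctan2(m[1,0],m[0,0]))
E
python3 - <<'E'
from h import *
import pickle
c=pickle.load(open('top.pkl','rb'));s=pickle.load(open('scene.pkl','rb'))
for sd in(1,-1):
    p=[*box(45,53*sd),.069];print(p,proj(c,p),proj(s,p))
h=cv2.HoughCircles(cv2.cvtColor(c['pixels'],cv2.COLOR_RGB2GRAY)[150:220,205:310],cv2.HOUGH_GRADIENT,1,30,param1=80,param2=12,minRadius=13,maxRadius=19);print(None if h is None else h+[205,150,0])
o,p,a=cur();n=111
u=np.array([np.cos(np.radians(n)),np.sin(np.radians(n))])
pg=peg(1,124);q=pg-.019*u;print('peg',pg,'start',q,peg(-1,-24.7))
print(p,a,rel(p,a,[*q,.16],n))
E
```

```text
[np.float64(0.5096928168435118), np.float64(0.11352938043445557), 0.069] [[234.08439094 187.35246965]] [[247.30108101 176.64720694]]
[np.float64(0.5001410377052213), np.float64(0.007960618410392216), 0.069] [[280.45113431 191.69659868]] [[271.62217458 198.72018988]]
[[[233.5 185.5  15. ]
  [279.5 192.5  16. ]]]
peg [0.49327061 0.09337222] start [0.5000796  0.07563419] [0.52464517 0.01665243]
[0.20860936 0.53533823 0.25544688] 158.69654232980548 [-43.86 -32.24   9.54  47.7 ]
```

Request:
servo_tool(motion=[[[-4,-3,0,0,1],[-8,-6,0,0,1],[-12,-9,0,0,1],[-16,-12,0,0,1],[-20,-15,0,0,1]]])

```text
time_s: 0.6
eef_pos: [0.341, 0.3215, 0.256]
eef_rot: [-0.0, 0.185, 0.983, -0.0]
wrist_force: [0.5, -0.6, 0.9]
opening: 0.143
grasp_force: 0.0
```

Request:
servo_tool(motion=[[[-4,-3,0,0,1],[-8,-6,0,0,1],[-12,-9,0,0,1],[-16,-12,0,0,1],[-20,-15,0,0,1]]])

```text
time_s: 1.1
eef_pos: [0.4731, 0.109, 0.2562]
eef_rot: [-0.0, 0.185, 0.983, 0.0]
wrist_force: [0.5, 0.9, -0.6]
opening: 0.004
grasp_force: 0.0
```

Request:
servo_tool(motion=[[[-1,-0.6,1,8,1],[-2,-1.2,3,16,1],[-3,-1.7,6,24,1],[-3.8,-2.2,8,32,1],[-3.8,-2.2,9,40,1]]])

```text
time_s: 1.6
eef_pos: [0.4991, 0.0757, 0.1638]
eef_rot: [-0.002, 0.513, 0.858, -0.001]
wrist_force: [-0.2, -0.1, 0.0]
opening: 0.003
grasp_force: 0.0
```

Run:
```python
from h import *
o,p,a=cur();print(o['time_s'],p,a,o['q'],o['wrist_force'],o['opening'])
ims=[]
for n in('scene','top'):
    c=ctrl.camera(n);P=cloud(c).reshape(-1,3);d=P-p
    m=(np.hypot(d[:,0],d[:,1])<.05)&(P[:,2]>.105)&(c['depth'].ravel()>0)&(d[:,2]<.05)
    Q=P[m];t=np.radians(a);lx=d[m][:,:2]@[np.cos(t),np.sin(t)];ly=d[m][:,:2]@[np.sin(t),-np.cos(t)]
    print(n,len(Q),np.percentile(d[m][:,2]*1000,[0,1,5,20]).round(),'lx',np.percentile(lx*1000,[0,5,95,100]).round(),'ly',np.percentile(ly*1000,[0,5,95,100]).round())
    x,y=proj(c,p)[0].astype(int);print(x,y)
    if n=='scene': cv2.imwrite('pics/s2.png',cv2.resize(c['pixels'][max(0,y-80):y+60,x-80:x+80,::-1],None,fx=4,fy=4,interpolation=cv2.INTER_CUBIC))
n=111;u=np.array([np.cos(np.radians(n)),np.sin(np.radians(n))])
print(rel(p,a,[*(peg(1,124)-.021*u),.11],n))
```

```text
1.6 [0.49907935 0.07569878 0.16375499] 118.29077199372871 [-8.48535324e-02  1.33806491e-01  1.86198327e+00 -2.82371603e-04
  1.14944017e+00 -5.78507519e-01] [-0.21600797 -0.14049159  0.00540875] 0.002515749477124153
scene 261 [-26. -24. -17.  -6.] lx [-19. -17.   7.  11.] ly [-50. -45.  31.  46.]
253 155
top 1 [50. 50. 50. 50.] lx [6. 6. 6. 6.] ly [-47. -47. -47. -47.]
249 189
[-0.25  0.06  5.38  7.29]
```

View pics/s2.png

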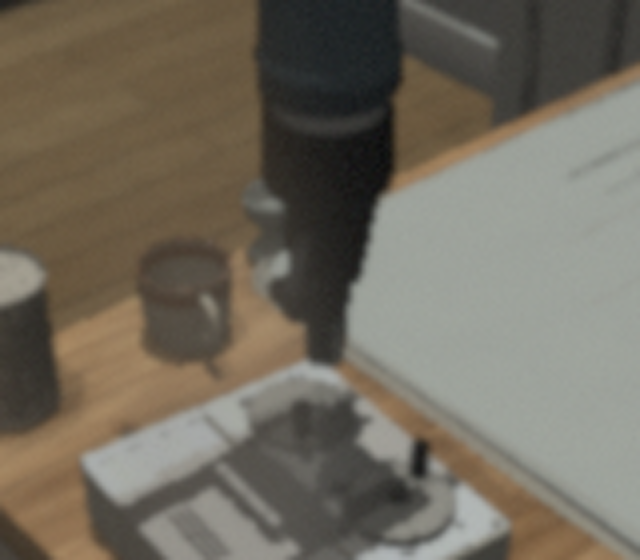

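The closed fingertips end 25-26 mm below the TCP and hang just in front of the left peg, clear of everything. Now I descend behind the peg.

Request:
servo_tool(motion=[[[-0.3,0,1.5,5,1],[-0.3,0,3,7,1],[-0.3,0,4.5,7,1],[-0.3,0,5.5,7,1],[-0.3,0,6,7,1]]])

```text
time_s: 2.2
eef_pos: [0.5011, 0.0742, 0.1058]
eef_rot: [-0.0, 0.56, 0.828, -0.0]
wrist_force: [0.1, -0.2, -0.6]
opening: -0.002
grasp_force: 0.0
```

```bash
cat >> h.py <<'E'
def push(side,th,off,back=.017): # pusher pose with peg at th deg, face rotated by off from the tangent
    n=tang(th)+off;t=np.radians(n);return peg(side,th)-back*np.array([np.cos(t),np.sin(t)]),n
E
python3 - <<'E'
from h import *
o,p,a=cur();a%=360;print(o['time_s'],p,a,o['wrist_force'])
z=.103;P,A=p,a
# offset from -30 at 124 to +30 at 240 (world angle)
ths=np.r_[124:240:13j]
rows=[];k=0
seq=[(push(1,t,-30+60*(t-124)/116)) for t in np.r_[124,np.linspace(130,240,19)]]
for i,(xy,n) in enumerate(seq):
    n%=360
    r=rel(P,A,[*xy,z],n);rows.append(r.tolist())
    if i%5==4: print(rows);rows=[];P,A=np.array([*xy,z]),n
E
```

```text
2.2 [0.50110838 0.07417467 0.10584701] 111.84232264051744 [ 0.0823562  -0.1743237  -0.58100471]
[[0.37, -0.04, 0.28, 1.01], [0.62, -0.25, 0.28, 3.91], [0.89, -0.43, 0.28, 6.86], [1.17, -0.58, 0.28, 9.81], [1.46, -0.71, 0.28, 12.76]]
[[0.27, -0.16, -0.0, 2.95], [0.55, -0.28, -0.0, 5.9], [0.84, -0.38, -0.0, 8.85], [1.13, -0.45, -0.0, 11.8], [1.43, -0.48, -0.0, 14.75]]
[[0.28, -0.08, -0.0, 2.95], [0.56, -0.13, -0.0, 5.9], [0.84, -0.15, -0.0, 8.85], [1.12, -0.14, -0.0, 11.8], [1.39, -0.11, -0.0, 14.75]]
[[0.27, -0.01, -0.0, 2.95], [0.53, 0.02, -0.0, 5.9], [0.78, 0.07, -0.0, 8.85], [1.02, 0.14, -0.0, 11.8], [1.25, 0.24, -0.0, 14.75]]
```

Request:
servo_tool(motion=[[[0.4,0,0.1,1,1],[0.6,-0.2,0.2,4,1],[0.9,-0.4,0.2,7,1],[1.2,-0.6,0.2,10,1],[1.5,-0.7,0.2,13,1]]])

```text
time_s: 2.7
eef_pos: [0.4893, 0.085, 0.105]
eef_rot: [0.001, 0.652, 0.758, -0.0]
wrist_force: [-1.2, -2.8, -0.4]
opening: 0.002
grasp_force: 1.5
```

Request:
servo_tool(motion=[[[0.3,-0.15,0,3,1],[0.55,-0.3,0,6,1],[0.85,-0.4,0,9,1],[1.15,-0.45,0,12,1],[1.4,-0.5,0,15,1]]])

```text
time_s: 3.2
eef_pos: [0.4821, 0.0985, 0.1049]
eef_rot: [0.0, 0.745, 0.667, -0.0]
wrist_force: [-1.7, -1.6, -0.9]
opening: 0.002
grasp_force: 1.1
```

Run:
```python
from h import *
o,p,a=cur();a%=360;print(o['time_s'],p,a,o['wrist_force'])
z=.103;P,A=p,a
print('expect',push(1,177,-2.6))
rows=[]
for i,t in enumerate(np.linspace(183,240,10)):
    xy,n=push(1,t,-30+60*(t-124)/116);n%=360
    rows.append(rel(P,A,[*xy,z],n).tolist())
    if i%5==4: print(rows);rows=[];P,A=np.array([*xy,z]),n
c=ctrl.camera('scene');x,y=proj(c,p)[0].astype(int);cv2.imwrite('pics/s3.png',cv2.resize(c['pixels'][y-60:y+80,x-80:x+80,::-1],None,fx=4,fy=4,interpolation=cv2.INTER_CUBIC))
```

```text
3.2 [0.48208663 0.09851119 0.10489952] 83.6083861209743 [-1.69939949 -1.5842948  -0.88339074]
expect (array([0.48229781, 0.09757274]), np.float64(-274.77000000000004))
[[0.18, -0.06, 0.19, 1.26], [0.47, -0.13, 0.19, 4.32], [0.76, -0.16, 0.19, 7.38], [1.05, -0.16, 0.19, 10.43], [1.33, -0.13, 0.19, 13.49]]
[[0.28, -0.01, -0.0, 3.06], [0.55, 0.01, -0.0, 6.11], [0.81, 0.07, -0.0, 9.17], [1.06, 0.14, -0.0, 12.23], [1.3, 0.25, -0.0, 15.29]]
```

View pics/s3.png

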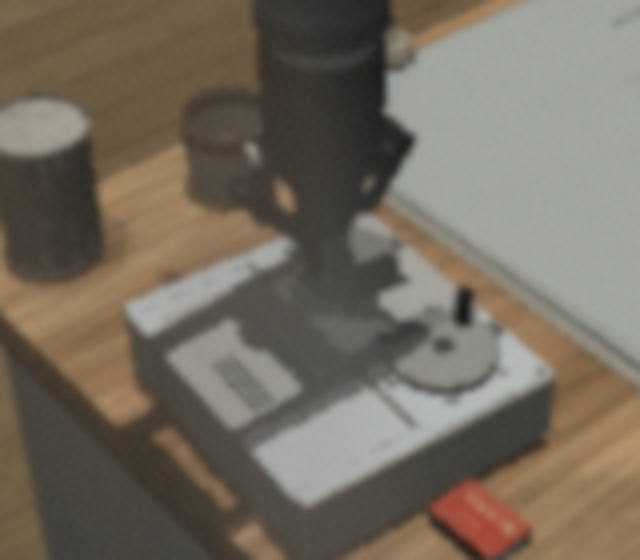

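The fingers hide the left dial, but the 2 N reaction matches the peg being pushed. I continue to four, then back off and look.

Request:
servo_tool(motion=[[[0.2,-0.05,0,1.5,1],[0.5,-0.1,0,4.5,1],[0.8,-0.15,0,7.5,1],[1.05,-0.15,0,10.5,1],[1.35,-0.15,0,13.5,1]]])

```text
time_s: 3.75
eef_pos: [0.482, 0.112, 0.1047]
eef_rot: [0.0, 0.818, 0.575, -0.0]
wrist_force: [-2.5, -1.6, 0.4]
opening: 0.001
grasp_force: 1.3
```

Request:
servo_tool(motion=[[[0.3,0,0,3,1],[0.55,0,0,6,1],[0.8,0.05,0,9,1],[1.05,0.15,0,12,1],[1.3,0.25,0,15.3,1]]])

```text
time_s: 4.25
eef_pos: [0.489, 0.1237, 0.1048]
eef_rot: [0.0, 0.888, 0.461, -0.0]
wrist_force: [-1.6, -0.1, -0.4]
opening: 0.0
grasp_force: 0.6
```

Request:
servo_tool(motion=[[[0,0,0,0,1],[-0.5,0,0,0,1],[-1,0,-1,0,1],[-1.2,0,-4,0,1],[-1.2,0,-6,0,1]]])

```text
time_s: 4.75
eef_pos: [0.4823, 0.113, 0.1664]
eef_rot: [0.0, 0.887, 0.461, 0.001]
wrist_force: [1.0, -0.2, 0.4]
opening: 0.002
grasp_force: 0.0
```

```bash
cat >> h.py <<'E'
def pegang(c,side,z=.085):
    g=c['pixels'].max(2);x,y=proj(c,[*box(45,53*side),.082])[0]
    v,u=np.nonzero(g<75);P=plane(c,np.c_[u,v],z);d=(P[:,:2]-box(45,53*side))@Rb*1000
    r=np.hypot(d[:,0],d[:,1]);m=(r>17)&(r<36)
    q=d[m].mean(0) if m.any() else np.zeros(2);return m.sum(),q,np.degrees(np.arctan2(-q[1],q[0]))%360
E
python3 - <<'E'
from h import *
o,p,a=cur();a%=360;print(o['time_s'],p,a,o['q'][[0,5]] if hasattr(o['q'],'shape') else o['q'],o['wrist_force'])
c=ctrl.camera('top');s=ctrl.camera('scene')
for k in(c,s): print(pegang(k,1),pegang(k,-1),proj(k,[*peg(1,240),.085]),proj(k,[*peg(-1,-24.7),.085]))
f=lambda k,x,y:cv2.resize(k['pixels'][y-45:y+45,x-60:x+60,::-1],None,fx=3.3,fy=3.3,interpolation=cv2.INTER_CUBIC)
cv2.imwrite('pics/c4.png',np.hstack([f(c,255,200),f(s,255,190)]))
n,A=push(-1,-24.7,40,.022);print(n,A);print(rel(p,a,[*n,.16],A+360))
E
```

```text
4.75 [0.4822694  0.11302101 0.16637262] 54.931859229289095 [-0.00988818  0.60219093] [ 1.04503105 -0.20615519  0.38662004]
(np.int64(15), array([ 14.83397689, -17.56523568]), np.float64(49.81865030683529)) (np.int64(20), array([11.0155706 , 19.88007086]), np.float64(298.99088813722983)) [[222.99519959 191.69497593]] [[276.89250492 180.32031696]]
(np.int64(22), array([-18.12521216,   3.03433317]), np.float64(189.50372955315396)) (np.int64(27), array([11.46881036,  7.08164793]), np.float64(328.30590847817734)) [[238.39970181 169.39318744]] [[276.66618388 187.94975425]]
[0.50568348 0.02780835] -30.47
[  -5.63    6.81    0.64 -274.6 ]
```

View pics/c4.png

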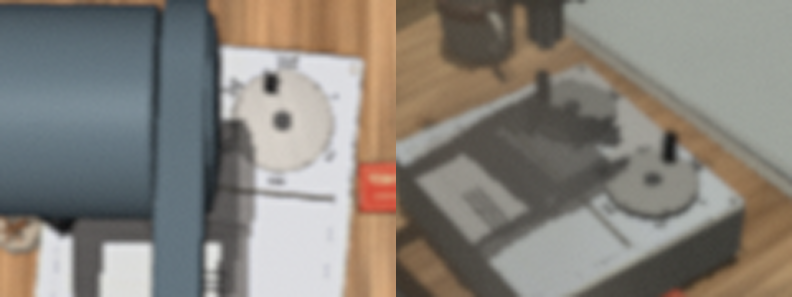

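The left peg in the scene view at (239.5,170.8) lies within a pixel of the four-pip prediction, once the same small bias seen on the right peg is allowed for. Now I swing the tool round for the right dial.

Request:
servo_tool(motion=[[[0,0,0,-8.5,1],[0,0,0,-17,1],[0,0,0,-25.5,1],[0,0,0,-34,1],[0,0,0,-42.5,1]]])

```text
time_s: 5.35
eef_pos: [0.4816, 0.1133, 0.1639]
eef_rot: [-0.0, 0.658, 0.753, -0.0]
wrist_force: [0.1, 0.6, 0.5]
opening: 0.003
grasp_force: 0.0
```

Request:
servo_tool(motion=[[[0,0,0,-8.5,1],[0,0,0,-17,1],[0,0,0,-25.5,1],[0,0,0,-34,1],[0,0,0,-42.5,1]]])

```text
time_s: 5.85
eef_pos: [0.4817, 0.1133, 0.1639]
eef_rot: [-0.0, 0.34, 0.941, -0.0]
wrist_force: [-0.3, -0.2, -0.5]
opening: 0.001
grasp_force: 0.0
```

Request:
servo_tool(motion=[[[0,0,0,-8.5,1],[0,0,0,-17,1],[0,0,0,-25.5,1],[0,0,0,-34,1],[0,0,0,-42.5,1]]])

```text
time_s: 6.35
eef_pos: [0.4816, 0.1133, 0.1639]
eef_rot: [-0.0, -0.024, 1.0, 0.0]
wrist_force: [-0.2, -0.3, 0.4]
opening: -0.001
grasp_force: 0.0
```

Request:
servo_tool(motion=[[[0,0,0,-8.5,1],[0,0,0,-17,1],[0,0,0,-25.5,1],[0,0,0,-34,1],[0,0,0,-42.5,1]]])

```text
time_s: 6.85
eef_pos: [0.4816, 0.1133, 0.1639]
eef_rot: [-0.0, -0.385, 0.923, 0.0]
wrist_force: [0.9, 0.4, -1.2]
opening: -0.006
grasp_force: 0.0
```

Run:
```python
from h import *
o,p,a=cur();a%=360;print(o['time_s'],p,a,o['q'],o['wrist_force'])
n,A=push(-1,-24.7,-40,.022);A%=360;print(n,A,rel(p,a,[*n,.103],A))
P=np.array([*n,.103])
# rows: contact, then turn; offset -40 held (tool yaw fixed) for 40 deg then turns along
rows=[];p0,a0=P,A
for i,t in enumerate(np.r_[-24.7,np.arange(-19.7,50,5)]):
    xy,m=push(-1,t,min(-40+(t+24.7),0));m=A-max(0,t+24.7-40)
    rows.append(rel(p0,a0,[*xy,.103],m).tolist())
    if i%5==4: print(round(t+24.7),rows);rows=[];p0,a0=np.array([*xy,.103]),m
```

```text
6.85 [0.4816396  0.11328817 0.1638875 ] 225.28148913100392 [-9.34785137e-03  1.09893920e-01  1.88852628e+00 -5.43794351e-05
  1.14389575e+00 -2.37043259e+00] [ 0.87827302  0.44618694 -1.17497026]
[0.53233894 0.03726325] 249.53 [  1.83  -8.95   6.09 -24.25]
20 [[0.5, -0.0, -0.0, 0.0], [0.68, -0.14, -0.0, 0.0], [0.87, -0.26, -0.0, 0.0], [1.07, -0.36, -0.0, 0.0], [1.28, -0.45, -0.0, 0.0]]
45 [[0.22, -0.07, -0.0, 0.0], [0.44, -0.12, -0.0, 0.0], [0.66, -0.15, -0.0, 0.0], [0.89, -0.16, -0.0, 0.0], [1.12, -0.3, -0.0, 5.0]]
70 [[0.23, -0.14, -0.0, 5.0], [0.48, -0.26, -0.0, 10.0], [0.73, -0.35, -0.0, 15.0], [0.99, -0.42, -0.0, 20.0], [1.26, -0.47, -0.0, 25.0]]
```

Request:
servo_tool(motion=[[[0.4,-3,0,-6,1],[0.9,-6,0,-12,1],[1.8,-9,0,-18,1],[1.8,-9,0,-24.3,1],[1.8,-9,1.5,-24.3,1]]])

```text
time_s: 7.35
eef_pos: [0.5344, 0.0356, 0.1506]
eef_rot: [0.001, -0.569, 0.823, -0.001]
wrist_force: [0.6, 0.2, 0.1]
opening: 0.0
grasp_force: 0.0
```

Request:
servo_tool(motion=[[[0,0,1,0,1],[0,0,2.5,0,1],[0,0,3.6,0,1],[0,0,4.3,0,1],[0,0,4.5,0,1]]])

```text
time_s: 7.85
eef_pos: [0.5322, 0.0373, 0.1032]
eef_rot: [-0.001, -0.568, 0.823, 0.001]
wrist_force: [-0.3, -0.1, 0.1]
opening: 0.003
grasp_force: 0.0
```

Run:
```python
from h import *
o,p,a=cur();a%=360;print(o['time_s'],p,a,o['q'][5],o['wrist_force'])
n,A=push(-1,-24.7,-40,.022);A%=360;print(n,A,rel(p,a,[*n,.103],A))
```

```text
7.85 [0.53217927 0.03728175 0.10323958] 249.20717122408013 -2.931383255753325 [-0.30575607 -0.10820523  0.14973752]
[0.53233894 0.03726325] 249.53 [-0.   -0.02  0.02 -0.32]
```

Request:
servo_tool(motion=[[[0.5,0,0,0,1],[0.7,-0.15,0,0,1],[0.9,-0.25,0,0,1],[1.1,-0.35,0,0,1],[1.3,-0.45,0,0,1]]])

```text
time_s: 8.35
eef_pos: [0.5336, 0.0232, 0.105]
eef_rot: [0.001, -0.568, 0.823, -0.001]
wrist_force: [4.8, 4.0, -2.5]
opening: -0.001
grasp_force: 2.7
```

Request:
servo_tool(motion=[[[0.2,-0.05,0,0,1],[0.45,-0.1,0,0,1],[0.65,-0.15,0,0,1],[0.9,-0.15,0,0,1],[1.1,-0.3,0,5,1]]])

```text
time_s: 8.85
eef_pos: [0.5318, 0.0118, 0.1048]
eef_rot: [0.0, -0.531, 0.847, -0.0]
wrist_force: [3.3, 2.8, 2.4]
opening: -0.004
grasp_force: 1.7
```

```bash
cat >> h.py <<'E'
def ridge(c,name=''):
    """lid travel from the ridge: points of the cloud above the lid between z 66 and 82 mm near the ridge"""
    P=cloud(c).reshape(-1,3);d=(P[:,:2]-B)@Rb*1000
    m=(P[:,2]>.067)&(P[:,2]<.084)&(d[:,0]<-10)&(d[:,0]>-95)&(abs(d[:,1])<32)
    return m.sum(),np.median(d[m],0) if m.any() else None
E
python3 - <<'E'
from h import *
import pickle
o,p,a=cur();a%=360;print(o['time_s'],p,a,o['q'][5],o['wrist_force'])
n,A=push(-1,20.3,0);print('expect45',n,A%360)
print('shut ref',ridge(pickle.load(open('top.pkl','rb'))),ridge(pickle.load(open('scene.pkl','rb'))))
print(ridge(ctrl.camera('top')),ridge(ctrl.camera('scene')))
def call(d0,step):
    n0,A0=push(-1,d0-24.7,0);r=[]
    for k in range(1,6):
        n1,A1=push(-1,d0-24.7+step*k/5,0);r.append(rel(np.r_[n0,.103],A0,np.r_[n1,.103],A1).tolist())
    return r
print(call(45,10));print(call(100,10));print(call(45,12))
E
```

```text
8.85 [0.53178682 0.01176715 0.10483716] 244.13073879904522 -2.891397375899236 [3.34829843 2.78680616 2.39055307]
expect45 [0.53092477 0.0121274 ] 244.53
shut ref (np.int64(104), array([-32.04359877,  -0.29268695])) (np.int64(85), array([-34.99759331,  -0.3403495 ]))
(np.int64(79), array([-31.71446217,  -6.92910181])) (np.int64(85), array([-34.97918941,  -1.15426213]))
[[0.09, -0.06, -0.0, 2.0], [0.19, -0.11, -0.0, 4.0], [0.28, -0.16, -0.0, 6.0], [0.38, -0.21, -0.0, 8.0], [0.48, -0.26, -0.0, 10.0]]
[[0.09, -0.06, -0.0, 2.0], [0.19, -0.11, -0.0, 4.0], [0.28, -0.16, -0.0, 6.0], [0.38, -0.21, -0.0, 8.0], [0.48, -0.26, -0.0, 10.0]]
[[0.11, -0.07, -0.0, 2.4], [0.22, -0.13, -0.0, 4.8], [0.34, -0.19, -0.0, 7.2], [0.46, -0.25, -0.0, 9.6], [0.58, -0.3, -0.0, 12.0]]
```

Create chk.py:
```python
from h import *
import sys
d=float(sys.argv[1]);o,p,a=cur();n,A=push(-1,d-24.7,0)
c=ctrl.camera('scene');r=ridge(c)
print('t',round(o['time_s'],2),'F',np.round(o['wrist_force'],1),'corr to ideal',rel(p,a%360,np.r_[n,.104],A%360),'lid',(-34.98-r[1][0]).round(1))
```

```text
(no output)
```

Request:
servo_tool(motion=[[[0.1,-0.06,0,2,1],[0.2,-0.11,0,4,1],[0.3,-0.16,0,6,1],[0.4,-0.21,0,8,1],[0.48,-0.26,0,10,1]]])

```text
time_s: 9.45
eef_pos: [0.5318, 0.0064, 0.1046]
eef_rot: [0.0, -0.456, 0.89, -0.0]
wrist_force: [1.9, 1.1, 2.2]
opening: 0.003
grasp_force: 1.2
```

```bash
python3 chk.py 55
```

```text
t 9.45 F [1.9 1.1 2.2] corr to ideal [ 0.01  0.07  0.06 -0.28] lid 0.2
```

Request:
servo_tool(motion=[[[0.1,-0.06,0,2,1],[0.2,-0.11,0,4,1],[0.3,-0.16,0,6,1],[0.4,-0.21,0,8,1],[0.48,-0.26,0,10,1]]])

```text
time_s: 10.0
eef_pos: [0.531, 0.0011, 0.1045]
eef_rot: [0.0, -0.377, 0.926, -0.0]
wrist_force: [2.4, 2.2, 1.4]
opening: 0.001
grasp_force: 1.6
```

```bash
python3 chk.py 65
```

```text
t 10.0 F [2.4 2.2 1.4] corr to ideal [ 0.02  0.05  0.05 -0.27] lid -0.1
```

Request:
servo_tool(motion=[[[0.1,-0.05,0,2,1],[0.2,-0.1,0,4,1],[0.3,-0.15,0,6,1],[0.4,-0.2,0,8,1],[0.5,-0.24,0,10,1]]])

```text
time_s: 10.55
eef_pos: [0.5291, -0.0041, 0.1045]
eef_rot: [0.0, -0.295, 0.956, -0.0]
wrist_force: [2.3, 1.8, 1.8]
opening: 0.002
grasp_force: 1.3
```

```bash
python3 chk.py 75
```

```text
t 10.55 F [2.3 1.8 1.8] corr to ideal [ 0.    0.04  0.05 -0.25] lid -0.2
```

Request:
servo_tool(motion=[[[0.1,-0.06,0,2,1],[0.2,-0.11,0,4,1],[0.3,-0.16,0,6,1],[0.4,-0.21,0,8,1],[0.48,-0.26,0,10,1]]])

```text
time_s: 11.1
eef_pos: [0.5264, -0.0089, 0.1044]
eef_rot: [-0.0, -0.21, 0.978, 0.0]
wrist_force: [2.3, 2.0, 1.7]
opening: 0.002
grasp_force: 1.3
```

```bash
python3 chk.py 85
```

```text
t 11.1 F [2.3 2.  1.7] corr to ideal [-0.01  0.03  0.04 -0.25] lid -0.1
```

Request:
servo_tool(motion=[[[0.1,-0.06,0,2,1],[0.2,-0.11,0,4,1],[0.3,-0.16,0,6,1],[0.4,-0.21,0,8,1],[0.48,-0.26,0,10,1]]])

```text
time_s: 11.65
eef_pos: [0.5231, -0.0131, 0.1043]
eef_rot: [-0.0, -0.124, 0.992, 0.0]
wrist_force: [1.6, 2.3, 0.9]
opening: 0.004
grasp_force: 1.3
```

```bash
python3 chk.py 95
```

```text
t 11.65 F [1.6 2.3 0.9] corr to ideal [-0.    0.02  0.03 -0.24] lid -0.4
```

Request:
servo_tool(motion=[[[0.1,-0.06,0,2,1],[0.2,-0.11,0,4,1],[0.3,-0.16,0,6,1],[0.4,-0.21,0,8,1],[0.48,-0.26,0,10,1]]])

```text
time_s: 12.2
eef_pos: [0.5189, -0.017, 0.1041]
eef_rot: [-0.0, -0.038, 0.999, -0.0]
wrist_force: [1.4, 1.9, 0.7]
opening: 0.001
grasp_force: 0.9
```

```bash
python3 chk.py 105
```

```text
t 12.2 F [1.4 1.9 0.7] corr to ideal [-0.02  0.03  0.01 -0.23] lid 0.0
```

Request:
servo_tool(motion=[[[0.1,-0.06,0,2,1],[0.2,-0.11,0,4,1],[0.3,-0.16,0,6,1],[0.4,-0.21,0,8,1],[0.48,-0.26,0,10,1]]])

```text
time_s: 12.75
eef_pos: [0.5147, -0.0198, 0.1042]
eef_rot: [0.0, 0.05, 0.999, 0.0]
wrist_force: [2.9, 3.2, 1.0]
opening: -0.001
grasp_force: 1.3
```

```bash
python3 chk.py 115
```

```text
t 12.75 F [2.9 3.2 1. ] corr to ideal [ 0.01  0.03  0.02 -0.23] lid -0.0
```

Request:
servo_tool(motion=[[[0.1,-0.06,0,2,1],[0.2,-0.11,0,4,1],[0.3,-0.16,0,6,1],[0.4,-0.21,0,8,1],[0.48,-0.26,0,10,1]]])

```text
time_s: 13.3
eef_pos: [0.5095, -0.0221, 0.1042]
eef_rot: [-0.0, 0.137, 0.991, -0.0]
wrist_force: [2.1, 1.7, -0.8]
opening: -0.002
grasp_force: 0.8
```

```bash
python3 chk.py 125
```

```text
t 13.3 F [ 2.1  1.7 -0.8] corr to ideal [ 0.01  0.05  0.02 -0.22] lid 0.1
```

Request:
servo_tool(motion=[[[0.1,-0.05,0,2,1],[0.2,-0.09,0,4,1],[0.3,-0.13,0,6,1],[0.4,-0.18,0,8,1],[0.48,-0.22,0,10,1]]])

```text
time_s: 13.85
eef_pos: [0.5047, -0.0232, 0.1043]
eef_rot: [0.0, 0.222, 0.975, -0.0]
wrist_force: [3.0, 0.2, -1.7]
opening: 0.0
grasp_force: 1.5
```

```bash
python3 chk.py 135
```

```text
t 13.85 F [ 3.   0.2 -1.7] corr to ideal [ 0.05  0.02  0.03 -0.22] lid 0.0
```

Request:
servo_tool(motion=[[[0.1,-0.06,0,2,1],[0.2,-0.11,0,4,1],[0.3,-0.16,0,6,1],[0.4,-0.21,0,8,1],[0.49,-0.26,0,10,1]]])

```text
time_s: 14.4
eef_pos: [0.4989, -0.0232, 0.1043]
eef_rot: [0.0, 0.306, 0.952, -0.0]
wrist_force: [3.1, 0.6, -0.5]
opening: 0.001
grasp_force: 1.1
```

```bash
python3 chk.py 145
```

```text
t 14.4 F [ 3.1  0.6 -0.5] corr to ideal [ 0.01  0.01  0.03 -0.22] lid 0.5
```

Request:
servo_tool(motion=[[[0.1,-0.06,0,2,1],[0.2,-0.11,0,4,1],[0.3,-0.16,0,6,1],[0.4,-0.21,0,8,1],[0.49,-0.26,0,10,1]]])

```text
time_s: 14.95
eef_pos: [0.4935, -0.0225, 0.1044]
eef_rot: [0.0, 0.388, 0.922, -0.0]
wrist_force: [2.5, -1.0, -0.8]
opening: 0.0
grasp_force: 1.2
```

```bash
python3 chk.py 155
```

```text
t 14.95 F [ 2.5 -1.  -0.8] corr to ideal [ 0.01  0.01  0.04 -0.21] lid 0.0
```

Request:
servo_tool(motion=[[[0.1,-0.06,0,2,1],[0.2,-0.11,0,4,1],[0.3,-0.16,0,6,1],[0.4,-0.21,0,8,1],[0.49,-0.26,0,10,1]]])

```text
time_s: 15.5
eef_pos: [0.4884, -0.0209, 0.1044]
eef_rot: [0.0, 0.467, 0.884, -0.0]
wrist_force: [2.6, -0.7, -0.8]
opening: 0.001
grasp_force: 1.2
```

```bash
python3 chk.py 165
```

```text
t 15.5 F [ 2.6 -0.7 -0.8] corr to ideal [ 0.01  0.01  0.04 -0.21] lid 0.1
```

Request:
servo_tool(motion=[[[0.1,-0.06,0,2,1],[0.2,-0.11,0,4,1],[0.3,-0.16,0,6,1],[0.4,-0.21,0,8,1],[0.49,-0.26,0,10,1]]])

```text
time_s: 16.05
eef_pos: [0.4831, -0.0182, 0.1043]
eef_rot: [0.0, 0.542, 0.84, -0.0]
wrist_force: [1.4, -1.1, 0.5]
opening: -0.003
grasp_force: 0.8
```

```bash
python3 chk.py 175
```

```text
t 16.05 F [ 1.4 -1.1  0.5] corr to ideal [-0.03  0.04  0.03 -0.21] lid 0.2
```

Request:
servo_tool(motion=[[[0.1,-0.06,0,2,1],[0.2,-0.11,0,4,1],[0.3,-0.16,0,6,1],[0.4,-0.21,0,8,1],[0.48,-0.24,0,10,1]]])

```text
time_s: 16.6
eef_pos: [0.4785, -0.0146, 0.1041]
eef_rot: [-0.001, 0.613, 0.79, -0.0]
wrist_force: [0.5, -0.6, 0.2]
opening: 0.002
grasp_force: 0.2
```

```bash
python3 chk.py 185
```

```text
t 16.6 F [ 0.5 -0.6  0.2] corr to ideal [-0.06  0.07  0.01 -0.2 ] lid 2.9
```

Request:
servo_tool(motion=[[[0,0,0,0,1],[0,0,0,0,1],[0,0,0,0,1]]])

```text
time_s: 16.95
eef_pos: [0.4788, -0.0145, 0.1041]
eef_rot: [-0.0, 0.614, 0.79, -0.0]
wrist_force: [0.5, 0.0, -0.1]
opening: 0.002
grasp_force: 0.0
```

```bash
python3 chk.py 185
```

```text
t 16.95 F [ 0.5  0.  -0.1] corr to ideal [-0.06  0.03  0.01 -0.25] lid 5.7
```

The lid has popped by about 6 mm, so I back off, lift and go to the ridge.

Request:
servo_tool(motion=[[[-0.5,0,0,0,1],[-1,0,-1,0,1],[-1.2,0,-3,0,1],[-1.2,0,-5,0,1],[-1.2,0,-6,0,1]]])

```text
time_s: 17.5
eef_pos: [0.4831, -0.027, 0.1667]
eef_rot: [0.002, 0.614, 0.789, 0.001]
wrist_force: [0.5, 0.1, -0.1]
opening: 0.0
grasp_force: 0.0
```

Request:
servo_tool(motion=[[[0,0,0,-8.5,1],[0,0,0,-17,1],[0,0,0,-25.5,1],[0,0,0,-34,1],[0,0,0,-42,1]]])

```text
time_s: 18.0
eef_pos: [0.4819, -0.0264, 0.1645]
eef_rot: [0.0, 0.288, 0.958, -0.0]
wrist_force: [0.8, -0.4, -0.6]
opening: -0.001
grasp_force: 0.0
```

Run:
```python
from h import *
o,p,a=cur();a%=360;print(o['time_s'],p,a,o['wrist_force'])
A=180+np.degrees(yaw);s=np.r_[box(-18.5,0),.09];print(s,A,rel(p,a,s,A))
print('slide',rel(s,A,np.r_[box(-71,0),.09],A))
print(ridge(ctrl.camera('scene')),ridge(ctrl.camera('top')))
```

```text
18.0 [ 0.4819324  -0.02643671  0.16449363] 146.54536707729793 [ 0.77980228 -0.40213228 -0.58753739]
[0.44167526 0.06646706 0.09      ] 174.82999999999998 [  8.48   5.53   7.45 -28.28]
slide [ 5.25 -0.   -0.    0.  ]
(np.int64(83), array([-40.56052767,  -3.79245256])) (np.int64(70), array([-37.64104894,   9.60334627]))
```

Request:
servo_tool(motion=[[[2.1,1.4,0,-7,1],[4.2,2.8,0,-14,1],[6.4,4.2,0,-21,1],[8.5,5.5,0,-28.3,1],[8.5,5.5,0,-28.3,1]]])

```text
time_s: 18.6
eef_pos: [0.4405, 0.0687, 0.1641]
eef_rot: [-0.001, 0.047, 0.999, 0.0]
wrist_force: [0.5, 0.7, -0.1]
opening: -0.0
grasp_force: 0.0
```

Request:
servo_tool(motion=[[[0,0,2,0,1],[0,0,4,0,1],[0,0,5.3,0,1],[0,0,6,0,1],[0,0,6.3,0,1]]])

```text
time_s: 19.1
eef_pos: [0.4419, 0.0663, 0.1008]
eef_rot: [-0.0, 0.05, 0.999, -0.0]
wrist_force: [0.2, 0.5, -0.1]
opening: 0.001
grasp_force: 0.0
```

Run:
```python
from h import *
o,p,a=cur();a%=360;print(o['time_s'],p,a,o['wrist_force'],(p[:2]-B)@Rb*1000)
A=180+np.degrees(yaw);s=np.r_[box(-18.5,0),.09];print(rel(p,a,s,A))
```

```text
19.1 [0.44189716 0.06630496 0.10081507] 174.32411636677793 [ 0.18725104  0.49966196 -0.11221442] [-18.26439733  -0.14143915]
[ 0.02  0.01  1.08 -0.51]
```

Request:
servo_tool(motion=[[[0,0,0.5,0,1],[0,0,0.9,0,1],[0.2,0,0.9,-0.5,1],[0.5,0,0.9,-0.5,1],[1,0,0.9,-0.5,1]]])

```text
time_s: 19.6
eef_pos: [0.4323, 0.0677, 0.0927]
eef_rot: [0.001, 0.044, 0.999, -0.0]
wrist_force: [1.4, -1.2, 0.1]
opening: -0.004
grasp_force: 0.7
```

Request:
servo_tool(motion=[[[0.4,0,0,0,1],[0.8,0,0,0,1],[1.2,0,0,0,1],[1.6,0,0,0,1],[2,0,0,0,1]]])

```text
time_s: 20.1
eef_pos: [0.4118, 0.0695, 0.0924]
eef_rot: [0.0, 0.044, 0.999, 0.0]
wrist_force: [1.4, 0.7, 0.9]
opening: 0.003
grasp_force: 0.6
```

Run:
```python
from h import *
o,p,a=cur();a%=360;print(o['time_s'],p,a,o['wrist_force'],(p[:2]-B)@Rb*1000)
print(ridge(ctrl.camera('scene')))
```

```text
20.1 [0.41179117 0.06954914 0.09239797] 174.9943460210491 [1.42179717 0.65386306 0.8633285 ] [-48.54024887   0.37666043]
(np.int64(117), array([-64.92761903,  -6.74682098]))
```

Request:
servo_tool(motion=[[[0.5,0,0,0,1],[1,0,0,0,1],[1.5,0,0,0,1],[2,0,0,0,1],[2.3,0,0,0,1]]])

```text
time_s: 20.65
eef_pos: [0.3885, 0.0716, 0.0922]
eef_rot: [-0.0, 0.044, 0.999, 0.0]
wrist_force: [0.8, 0.6, 0.6]
opening: 0.001
grasp_force: 0.5
```

Request:
servo_tool(motion=[[[0,0,0,0,1],[-0.4,0,0,0,1],[-0.8,0,-1,0,1],[-0.8,0,-4,0,1],[-0.8,0,-8,0,1]]])

```text
time_s: 21.15
eef_pos: [0.396, 0.0708, 0.1724]
eef_rot: [-0.002, 0.044, 0.999, 0.0]
wrist_force: [0.9, 0.2, -0.4]
opening: -0.001
grasp_force: 0.0
```

Request:
servo_tool(motion=[[[0,0,-2,0,1],[0,0,-4,0,1],[0,0,-4,0,1],[0,0,-4,0,1],[0,0,-4,0,1]]])

```text
time_s: 21.65
eef_pos: [0.3964, 0.0709, 0.2113]
eef_rot: [-0.001, 0.044, 0.999, 0.0]
wrist_force: [-0.6, 0.6, -0.7]
opening: 0.003
grasp_force: 0.0
```

Run:
```python
from h import *
o,p,a=cur();print(o['time_s'],p,o['wrist_force'])
c=ctrl.camera('scene');print(ridge(c));cv2.imwrite('pics/end.png',c['pixels'][:,:,::-1])
```

```text
21.65 [0.39643512 0.07086697 0.21125347] [-0.60159221  0.62546397 -0.68813881]
(np.int64(84), array([-90.50429921,  -0.9778611 ]))
```

View pics/end.png

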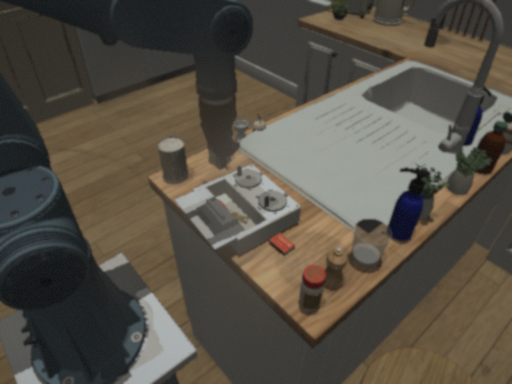

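The lid is open by about 55 mm: the ridge moved from box x -35 to -90.5 in the scene view, and the compartment shows near (230,205). The gripper is clear, and the match box at (282,243) and the other things look unmoved.

```bash
python3 -c "
from bench import ctrl
print(ctrl.hand_in())"
```

```text
the job is handed in; nothing more can be done
None
```

The job is handed in, with no verdict returned: the left dial is at four, the right dial caught after about 185° clockwise, the lid is open about 55 of 60 mm, and the things around the box look unmoved.

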